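# Open the drop-front of the washroom caddy by its push catch

### The arm

A 6-joint arm with a two-finger parallel gripper is mounted at the origin on the work surface. World frame = base frame: x ahead of the robot, y to its left, z up, the work surface at z = 0. Lengths are in m, angles in rad, forces in N, time in s.
With the tool pointing down it reaches from about 0.35 to 0.725 m from the base axis. Payload 6 kg.
Tool frame: the origin (TCP) lies on the centre line of the jaws, within the pads' length; the fingertips stand 22 mm ahead of it and the grasp point (between the pads) lies 3 mm ahead of it (manip.finger_overhang is the distance from the TCP to the fingertips, in m); z points along the fingers, y is the direction in which the jaws open and shut (so a half turn about z gives the same grasp; the last joint's range is limited). The gripper opens to 85 mm and grips with 20 to 120 N. Pads are 22 mm wide; open, the fingers measure 114 mm over their backs; the gripper's body (76 mm by 85 mm) begins 54 mm behind the grasp point. The pads swing forward as they close: fully open they stand 13 mm farther back than shut.
Start: joints at [-0.914, 0.04, 0.085, 0, -1.615, -0.334], TCP at [0.19, -0.569, 0.253] pointing down, gripper open.
Joint ranges: [-2.56, 2.56], [-1.29, 2.01], [-1.08, 1.49], [-3.29, 1.98], [-2.81, -0.18], [-2.99, 2.99]. Speed limits (rad/s): [2.57, 2.57, 3.01, 3.14, 3.14, 3.14].

### API

Orientations are given as a unit quaternion [x, y, z, w].
In Python, from bench import manip, eoat, vision, nets gives the robot as it stands. Calls block until the motion is done:
- manip.move_to(position, orientation): joint-space move of the TCP to a pose.
- manip.movel(position, speed=0.15, frame=None, threshold=None): straight line of the TCP; frame=None keeps the orientation; speed is the mean speed in m/s. With threshold (N) it stops when the force on the tool has changed by that much, and returns True; else False.
- manip.movej(angles): joint-space move.
- eoat.gripper_to(opening, f_grip=None): finger opening in m; f_grip is the grip in N (None keeps the last); returns when the fingers have stopped.
- manip.hold(seconds).
- manip.inverse_kinematics(position, orientation): joint angles nearest the present ones, or None.
- manip.get_obs(): the state.
- vision.snapshot(name): name is "side" or "top"; returns the picture (400x640x3 uint8, blue, green, red); there is no depth.
- vision.calibration(name): a dict with "fx", "fy", "cx", "cy" (pixels), "world_to_cam" (4x4, takes a point from world to camera coordinates). Camera axes: x right, y up, looking along -z (the intrinsics and any distortion apply to the point x, -y, -z); pixel columns grow to the right and rows downward; lengths in m; the calibration is good to about 2 mm. A picture is of the moment at which its call begins. calibration takes no time and is no camera call.
A pose or a line that the arm cannot do raises manip.MotionError and nothing moves.
- manip.close_job(): hands the job in, once; it reports no verdict.
Trained networks look in the newest picture that a camera, given by its name, has taken for a name from the list of things; names that differ only in an ending like _2 or _b are one class to them, and where a whole thing is asked for, a point or a joint stands for the part that bears it (a point fixed in the world has none). Each returns a list of dicts, best first, with "confidence" (0 to 1); they miss things now and then, are a little off and sometimes report something else, mostly with a low value. They report only what shows in the picture. A call takes as long as a camera call.
- nets.find_in(target, camera): "uv" ([column, row] in pixels, amid what is visible of it).
- nets.regions_of(target, camera): "pixels" (400x640 bool, what is visible of it) and "uv" ([column, row] in pixels, amid what is visible of it).
The state is a dict: "time_s": time; "joint_positions": joint angles; "joint_vel": joint speeds; "effort": joint torques, N m; "tool_pos": TCP position; "eef_rot": TCP orientation; "force": force on the tool from outside, world axes, zero at the start; "wrist_torque": the same for the moment, N m; "gripper_width": finger opening in m.
Only numpy, scipy, OpenCV 4.12 (cv2) and the standard library are available. Lean on these libraries where they do the work, as an engineer would, in place of code of your own. Each camera call takes 0.05 s, during which the arm holds its last target.

### The job

Open the steel caddy so that the brush tray behind its front flap can be reached: first slide the mug that stands in front along the surface, upright, until all of it is clear of where the flap comes down, then press the flap near its top edge so that the push catch lets go and the spring pops it ajar, and then draw the flap down with the fingertips until it lies level, fully open. Do not grip or lift anything, leave the tray in, and leave all the other things where they are.

Things in the scene. Friction and masses are not known exactly. Their poses are not given: they have to be found in the camera images.
- caddy: Stainless steel caddy, fixed, 130 deep (x) x 230 wide (y) x 130 mm high, closed top, open ends. Origin: centre of its underside, at surface height. Its own -x is the front, where the flap is (it looks roughly away from the robot base; place and turn vary). The top sheet's front edge is at x = -58 mm. Comb and file on the top reach 137, a wire rail at its back 146 mm up.
- flap_hinge (a point): Middle of the flap's hinge line, in the caddy at x = -68, y = 0, z = 26 mm. The hinge runs along the caddy's y.
- flap_edge (a point): Middle of the flap's top outer edge, moving with it (shut: caddy x = -71, z = 126 mm). The flap is a flush steel panel without handle, 222 wide, 100 high from the hinge line, 6 mm thick: shut, its outer face is at caddy x = -71, its inner face at -65 mm. Ajar after the release, this edge stands about 47 mm farther out, leaving a gap of about 50 mm behind it.
- flap (a joint): Flap angle, rad: 0 shut, upright; grows as its top comes out to the caddy's -x and down; 1.571 level, fully open (stop; 26 mm above the surface, out to caddy x = -168 mm). Pressed, it gives inwards up to 0.06; the catch lets go at -0.033 (3.3 mm and about 6 N at the top edge). As the finger backs off the spring pushes it to about 0.5. It then stays where left; 1.5 N at the edge moves it.
- plunger (a joint): How far the catch's spring plunger stands out, m: 0 latched, 0.042 after the release. A white rod 10 mm thick in the caddy at y = 0, z = 104 mm, its tip on the flap's inner face; after the release it stands in the gap behind the flap at y = 0, and the gap is free to either side.
- tray (a joint): How far the tray behind the flap is pulled out, in m; 0 is home. It must stay in.
- mug: Blue ceramic mug, loose, upright in front of the flap: 78 high, 82 mm diameter (widest low down), 0.3 kg give or take a third. Origin: centre of its underside; handle along its own +y to 68 mm from the axis, at first pointing roughly away from the caddy. Clear of the flap when its axis is over 150 mm from the caddy's middle plane (caddy y, either side) or beyond caddy x = -209 mm.
- comb: Black plastic comb, 165 x 34 x 5 mm, lying on the caddy's top; origin near its centre, underside. Leave alone.
- nail_file: Steel nail file with plastic grip, 155 x 12 x 6 mm, lying on the caddy's top; origin near its centre, underside. Leave alone.
- brush_a: Grey toothbrush, 170 mm, lying in the tray inside the caddy; origin at mid length, underside. Leave alone.
- brush_b: White toothbrush, 170 mm, lying in the tray inside the caddy; origin at mid length, underside. Leave alone.
- tongue_cleaner: U-shaped steel tongue cleaner, 156 mm, lying in the tray inside the caddy; origin mid length, underside. Leave alone.
- lotion: White plastic bottle, 52 mm in diameter, 130 high, standing upright; origin: centre of its underside. Leave alone.
- jar: Glass jar with metal cap, 68 mm in diameter, 55 high; origin: centre of its underside. Leave alone.
- tumbler: Plain steel tumbler, 68 mm in diameter, 100 high; origin: centre of its underside. Leave alone.
- nail_brush: Wooden nail brush, 75 x 34 x 29 mm; origin: centre of its underside. Leave alone.

How it is judged:
On the way, in this order (a step that is already met when the one before it is completed fails the run):
1. the mug stands clear of the flap's way while the flap is still shut ((y of mug in the frame of caddy above 0.15 m or y of mug in the frame of caddy below -0.15 m or x of mug in the frame of caddy below -0.209 m) and value of joint flap below 0.1 rad and value of joint plunger below 0.01 m), for 0.2 s.
2. pressed, the push catch has let go and its spring has popped the flap ajar (value of joint plunger above 0.03 m and value of joint flap above 0.3 rad), for 0.2 s.
At the end, for the whole second after the job is handed in: The flap lies open at more than 1.4 rad (1.571 is level), the catch is released, the mug stands upright on the surface clear of the flap (axis over 150 mm from the caddy's middle plane or over 209 mm in front of its origin) and at rest, and the tray is in (less than 20 mm out) (value of joint flap above 1.4 rad and value of joint plunger above 0.03 m and (y of mug in the frame of caddy above 0.15 m or y of mug in the frame of caddy below -0.15 m or x of mug in the frame of caddy below -0.209 m) and angle between mug's own z axis and vertical below 0.1 rad and height (world z) of mug below 0.006 m and linear speed of mug below 0.02 m/s and value of joint tray below 0.02 m); the robot touches nothing.
It fails at once if the mug is lifted or tipped (height (world z) of mug above 0.012 m or angle between mug's own z axis and vertical above 0.35 rad).
It fails at once if the tray is pulled out (value of joint tray above 0.03 m).
It fails at once if one of the other things is disturbed (moved more than 30 mm) (distance of any of comb, nail_file, lotion, jar, tumbler, nail_brush, brush_a, brush_b, tongue_cleaner from where it was at the start of the episode above 0.03 m).
It also fails if it takes over 61 s, if anything falls off the work surface, if the arm or the gripper's body presses on something with over 40 N, if the wrist force passes 120 N, or if a joint passes its speed limit or range.

## Working session

There is one attempt and no reset: what is moved stays moved. The work goes in short steps, each a Python script; the robot and the scene stay as the last script left them, time stands still between calls to the robot, and variables do not carry over. Pictures are saved under pics/ and viewed, and the job is handed in when it is done.

```bash
mkdir -p pics; ls
python3 - <<'E'
from bench import manip, eoat, vision, nets
import cv2, numpy as np
for n in("side","top"):
    im=vision.snapshot(n); cv2.imwrite(f"pics/{n}0.png",im)
    c=vision.calibration(n); print(n,{k:(np.round(v,4).tolist()) for k,v in c.items()})
    for t in ("mug","caddy","flap_edge","flap_hinge","lotion","jar","tumbler","nail_brush","comb","nail_file"):
        r=nets.find_in(t,n); print(t,[(np.round(d["uv"]).tolist(),round(d["confidence"],2)) for d in r[:2]])
o=manip.get_obs(); print(o, manip.finger_overhang)
E
```

```text
pics
side {'fx': 494.4752, 'fy': 494.4752, 'cx': 316.0811, 'cy': 209.2522, 'world_to_cam': [[-0.8508, -0.5252, -0.0171, 0.5116], [0.3215, -0.5462, 0.7735, -0.2575], [-0.4156, 0.6526, 0.6335, -1.0678], [0.0, 0.0, 0.0, 1.0]]}
mug [([303.0, 227.0], 0.71)]
caddy [([348.0, 255.0], 0.84)]
flap_edge [([311.0, 246.0], 0.68)]
flap_hinge [([350.0, 251.0], 0.82)]
lotion [([255.0, 364.0], 0.97)]
jar [([446.0, 189.0], 0.81)]
tumbler []
nail_brush [([261.0, 214.0], 0.77)]
comb [([342.0, 225.0], 0.8)]
nail_file [([363.0, 234.0], 0.83)]
top {'fx': 440.1757, 'fy': 440.1757, 'cx': 318.7868, 'cy': 198.0893, 'world_to_cam': [[0.0116, -0.9996, -0.0265, 0.0573], [0.9981, 0.01, 0.0604, -0.5627], [-0.0601, -0.0272, 0.9978, -1.1945], [0.0, 0.0, 0.0, 1.0]]}
mug [([323.0, 180.0], 0.87), ([458.0, 270.0], 0.39)]
caddy [([313.0, 236.0], 0.92)]
flap_edge [([309.0, 209.0], 0.71)]
flap_hinge [([319.0, 235.0], 0.64)]
lotion [([183.0, 229.0], 0.73)]
jar [([456.0, 274.0], 0.78)]
tumbler [([235.0, 274.0], 0.61)]
nail_brush [([333.0, 129.0], 0.56)]
comb []
nail_file [([317.0, 248.0], 0.56)]
{'time_s': 1.1, 'joint_positions': array([-9.14296671e-01,  4.02479012e-02,  8.47954000e-02,  4.27783287e-05,
       -1.61548670e+00, -3.33718450e-01]), 'joint_vel': array([ 0.00025863, -0.00019283,  0.00022968,  0.00056741, -0.00019602,
       -0.00109015]), 'effort': array([ 2.15887103e-04, -3.67938209e+01,  3.47443414e+01,  6.93295732e+00,
       -9.92921778e-04, -4.25877914e-06]), 'tool_pos': array([ 0.19033913, -0.56899992,  0.25323991]), 'eef_rot': array([-1.60689951e-01,  9.87004931e-01,  5.27083420e-05, -5.27448276e-05]), 'force': array([ 0.61154345, -0.21417834, -0.07847099]), 'wrist_torque': array([-0.01355878,  0.02976822, -0.00060551]), 'gripper_width': 0.08533405971599829} 0.022
```

View pics/top0.png

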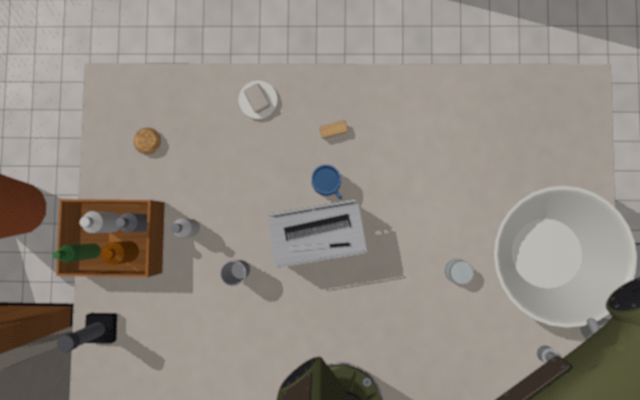

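View pics/side0.png

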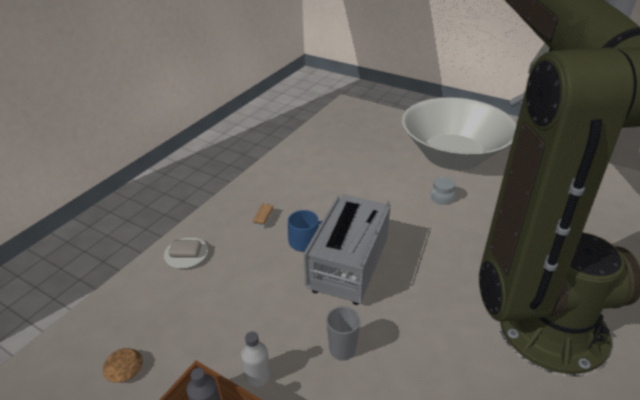

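```bash
cat > h.py <<'E'
import numpy as np, cv2
from bench import manip, eoat, vision, nets
def proj(P,c):
    P=np.atleast_2d(P); w=np.array(c["world_to_cam"]); q=P@w[:3,:3].T+w[:3,3]
    return np.c_[c["cx"]+c["fx"]*q[:,0]/-q[:,2], c["cy"]+c["fy"]*(-q[:,1])/-q[:,2]]
def ray(uv,c,z):
    w=np.array(c["world_to_cam"]);R=w[:3,:3];o=-R.T@w[:3,3]
    d=R.T@np.array([(uv[0]-c["cx"])/c["fx"],-(uv[1]-c["cy"])/c["fy"],-1]); return o+d*(z-o[2])/d[2]
E
python3 - <<'E'
from h import *
np.set_printoptions(precision=3,suppress=True)
res={}
for n in("side","top"):
    im=vision.snapshot(n); 
    x0,y0=(230,150) if n=="side" else (220,110)
    cv2.imwrite(f"pics/{n}z.png",cv2.resize(im[y0:y0+150,x0:x0+190],None,fx=4,fy=4,interpolation=cv2.INTER_CUBIC))
    c=vision.calibration(n); print(n, "dist" in c, list(c))
    for t in ("mug","caddy","flap"):
        r=nets.regions_of(t,n)
        if r:
            m=r[0]["pixels"]; res[n+t]=m; ys,xs=np.nonzero(m); print(t,r[0]["confidence"],m.sum(),xs.min(),xs.max(),ys.min(),ys.max())
np.savez("masks.npz",**res)
c=vision.calibration("top")
for t,uv,z in (("mug",(326,180),.078),("caddy",(313,236),.13),("lot",(183,229),.1),("jar",(460,272),.055),("tum",(235,274),.05),("nb",(333,129),.03)): print(t,ray(uv,c,z))
E
```

```text
side False ['fx', 'fy', 'cx', 'cy', 'world_to_cam']
mug 0.93 1000 288 320 210 251
caddy 0.81 5387 305 389 196 303
top False ['fx', 'fy', 'cx', 'cy', 'world_to_cam']
mug 0.69 827 310 341 165 199
caddy 0.89 4154 268 365 199 267
flap 0.56 367 270 354 200 217
mug [0.606 0.043 0.078]
caddy [0.461 0.074 0.13 ]
lot [0.474 0.41  0.1  ]
jar [ 0.37  -0.31   0.055]
tum [0.355 0.284 0.05 ]
nb [0.752 0.026 0.03 ]
```

```bash
ls -la . pics
```

```text
.:
total 1268
drwxr-xr-x  3 agent agent    4096 Dec  7 16:52 .
drwxr-xr-x 23 root  root     4096 Dec  7 16:51 ..
-rw-r--r--  1 agent agent     422 Dec  7 16:52 h.py
-rw-r--r--  1 agent agent 1281256 Dec  7 16:52 masks.npz
drwxr-xr-x  2 agent agent    4096 Dec  7 16:52 pics

pics:
total 1200
drwxr-xr-x 2 agent agent   4096 Dec  7 16:52 .
drwxr-xr-x 3 agent agent   4096 Dec  7 16:52 ..
-rw-r--r-- 1 agent agent 310729 Dec  7 16:52 side0.png
-rw-r--r-- 1 agent agent 310975 Dec  7 16:52 sidez.png
-rw-r--r-- 1 agent agent 304024 Dec  7 16:52 top0.png
-rw-r--r-- 1 agent agent 287677 Dec  7 16:52 topz.png
```

View pics/topz.png

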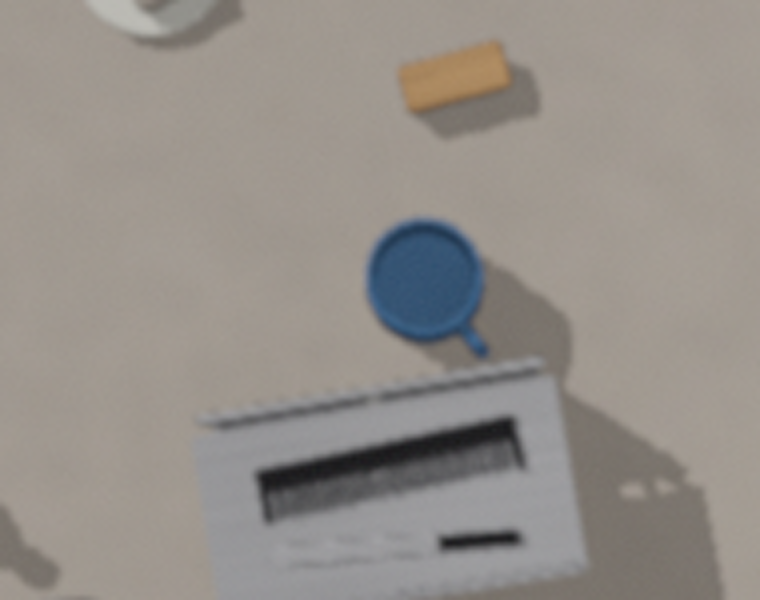

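View pics/sidez.png

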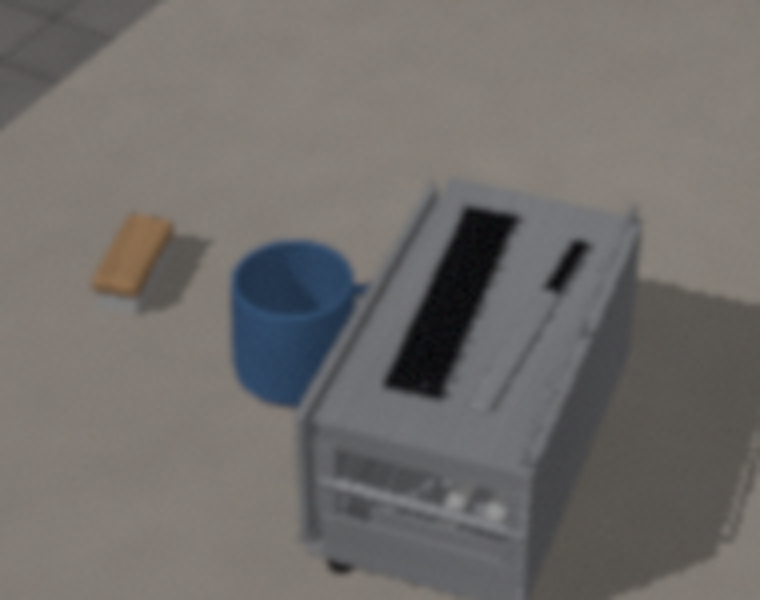

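Run:
```python
from h import *
from scipy.optimize import least_squares
np.set_printoptions(precision=3,suppress=True)
ct,cs=vision.calibration("top"),vision.calibration("side")
ot=np.array([220,110]);os_=np.array([230,150])
obs=[(ct,(-71,-111,126),(197,412)),(ct,(-71,111,126),(545,357)),(ct,(-58,-115,130),(195,434)),(ct,(-58,115,130),(556,376)),(ct,(65,115,130),(587,569)),
(cs,(-71,-111,126),(302,412)),(cs,(-71,111,126),(433,183)),(cs,(65,-115,130),(530,468))]
def T(p,P):
    c,s=np.cos(p[2]),np.sin(p[2]); return np.array([p[0]+c*P[0]-s*P[1],p[1]+s*P[0]+c*P[1],P[2]])
def f(p):
    r=[]
    for c,P,uv in obs:
        o=ot if c is ct else os_
        r.append(proj(T(p,np.array(P)/1000),c)[0]-(np.array(uv)/4+o))
    return np.ravel(r)
s=least_squares(f,[.46,.07,3.0],loss="soft_l1"); print(s.x); print(s.fun.reshape(-1,2))
p=s.x; np.save("caddy.npy",p)
# mug: rim centre top zoom (426,280) r~58 ; base via side
m=ray(np.array((425,280))/4+ot,ct,.078); print("mug rim",m, "r", 58/4/ct["fx"]*1.12)
m2=ray(np.array((292,280))/4+os_,cs,.078); print("mug side rim",m2)
h=ray(np.array((485,354))/4+ot,ct,.05); print("handle tip",h)
c,s_=np.cos(p[2]),np.sin(p[2]); R=np.array([[c,s_],[-s_,c]])
for q in (m,m2,h): print("caddy frame",R@(q[:2]-p[:2]))
print("flap zone corners",[T(p,np.array([x,y,0])/1000)[:2] for x,y in((-71,-115),(-71,115),(-168,115),(-168,-115))])
for q in((0,.2),(0,-.2),(-.25,0)): print(q,T(p,np.array([*q,0])))
```

```text
[0.465 0.063 3.315]
[[-0.104  0.3  ]
 [ 0.286 -0.305]
 [-0.603  0.153]
 [ 0.086 -0.268]
 [ 0.635  0.515]
 [-1.563 -0.36 ]
 [ 0.027 -1.17 ]
 [ 0.431  1.652]]
mug rim [0.606 0.043 0.078] r 0.036894358854233235
mug side rim [0.609 0.047 0.078]
handle tip [0.56  0.002 0.05 ]
caddy frame [-0.135  0.044]
caddy frame [-0.139  0.041]
caddy frame [-0.082  0.076]
flap zone corners [array([0.515, 0.189]), array([ 0.555, -0.038]), array([ 0.651, -0.021]), array([0.611, 0.205])]
(0, 0.2) [ 0.5   -0.134  0.   ]
(0, -0.2) [0.431 0.26  0.   ]
(-0.25, 0) [0.712 0.106 0.   ]
```

```bash
cat >> h.py <<'E'
from scipy.spatial.transform import Rotation as Ro
p=np.array(np.load("caddy.npy"))
def W(x,y,z):
    c,s=np.cos(p[2]),np.sin(p[2]); return np.array([p[0]+c*x-s*y,p[1]+s*x+c*y,z])
def C(P):
    c,s=np.cos(p[2]),np.sin(p[2]); d=np.asarray(P)[:2]-p[:2]; return np.array([c*d[0]+s*d[1],-s*d[0]+c*d[1]])
def Q(a):  # tool down, tool y at caddy-frame angle a
    a=a+p[2]; y=np.array([np.cos(a),np.sin(a),0]); z=np.array([0,0,-1.]); return Ro.from_matrix(np.c_[np.cross(y,z),y,z]).as_quat()
def st(m=""):
    o=manip.get_obs(); print(m,"t%.1f"%o["time_s"],"caddy xy",np.round(C(o["tool_pos"]),4),"z %.4f"%o["tool_pos"][2],"F",np.round(o["force"],1),"w%.3f"%o["gripper_width"])
E
python3 - <<'E'
from h import *
np.set_printoptions(precision=2,suppress=True)
for a in(0,np.pi,np.pi/2,-np.pi/2):
    for P in((-.137,-.04,.25),(-.137,-.04,.045),(-.155,.14,.045),(-.10,.05,.13),(-.16,.05,.05)):
        print(a,P,manip.inverse_kinematics(W(*P),Q(a)))
E
```

```text
0 (-0.137, -0.04, 0.25) [ 0.54  0.06  0.1   0.   -1.61 -0.37]
0 (-0.137, -0.04, 0.045) [ 0.54  0.13 -0.2   0.   -1.24 -0.37]
0 (-0.155, 0.14, 0.045) [ 0.24  0.23 -0.09  0.   -1.25 -0.06]
0 (-0.1, 0.05, 0.13) [ 0.4  -0.01 -0.19  0.   -1.39 -0.23]
0 (-0.16, 0.05, 0.05) [ 0.38  0.19 -0.12  0.   -1.25 -0.21]
3.141592653589793 (-0.137, -0.04, 0.25) [ 0.54  0.06  0.1   0.   -1.61  2.78]
3.141592653589793 (-0.137, -0.04, 0.045) [ 0.54  0.13 -0.2   0.   -1.24  2.78]
3.141592653589793 (-0.155, 0.14, 0.045) None
3.141592653589793 (-0.1, 0.05, 0.13) [ 0.4  -0.01 -0.19  0.   -1.39  2.91]
3.141592653589793 (-0.16, 0.05, 0.05) [ 0.38  0.19 -0.12  0.   -1.25  2.93]
1.5707963267948966 (-0.137, -0.04, 0.25) [ 0.54  0.06  0.1   0.   -1.61  1.2 ]
1.5707963267948966 (-0.137, -0.04, 0.045) [ 0.54  0.13 -0.2   0.   -1.24  1.2 ]
1.5707963267948966 (-0.155, 0.14, 0.045) [ 0.24  0.23 -0.09  0.   -1.25  1.51]
1.5707963267948966 (-0.1, 0.05, 0.13) [ 0.4  -0.01 -0.19  0.   -1.39  1.34]
1.5707963267948966 (-0.16, 0.05, 0.05) [ 0.38  0.19 -0.12  0.   -1.25  1.36]
-1.5707963267948966 (-0.137, -0.04, 0.25) [ 0.54  0.06  0.1   0.   -1.61 -1.94]
-1.5707963267948966 (-0.137, -0.04, 0.045) [ 0.54  0.13 -0.2   0.   -1.24 -1.94]
-1.5707963267948966 (-0.155, 0.14, 0.045) [ 0.24  0.23 -0.09  0.   -1.25 -1.63]
-1.5707963267948966 (-0.1, 0.05, 0.13) [ 0.4  -0.01 -0.19  0.   -1.39 -1.8 ]
-1.5707963267948966 (-0.16, 0.05, 0.05) [ 0.38  0.19 -0.12  0.   -1.25 -1.78]
```

Run:
```python
from h import *
q=Q(0)
eoat.gripper_to(0.05)
manip.move_to(W(-.140,-.050,.20),q); st("above")
print(manip.movel(W(-.140,-.050,.045),speed=.15,threshold=8)); st("down")
cv2.imwrite("pics/top1.png",vision.snapshot("top"));cv2.imwrite("pics/side1.png",vision.snapshot("side"))
```

```text
above t4.8 caddy xy [-0.14   -0.0492] z 0.2001 F [ 0.2  0.1 -0.1] w0.050
False
down t6.0 caddy xy [-0.1403 -0.0501] z 0.0459 F [-0.1 -0.5  0.1] w0.050
```

View pics/side1.png

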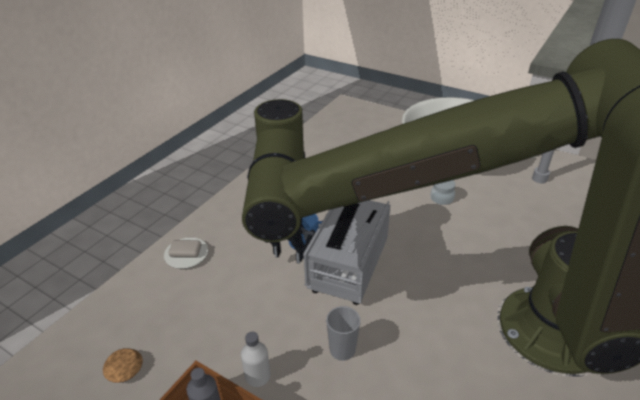

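View pics/top1.png

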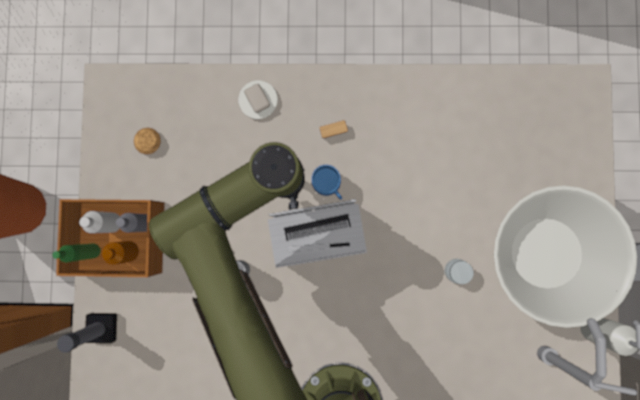

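The mug (326,180 in the top view) is untouched. The two fingers stand to its left, one at about (293,203) just in front of the flap. Pushing now.

Run:
```python
from h import *
print(manip.movel(W(-.143,.02,.045),speed=.08,threshold=12)); st("a")
print(manip.movel(W(-.158,.148,.045),speed=.08,threshold=12)); st("b")
cv2.imwrite("pics/side2.png",vision.snapshot("side"))
im=vision.snapshot("top");cv2.imwrite("pics/top2.png",im)
c=vision.calibration("top")
for r in nets.regions_of("mug","top")[:2]:
    m=r["pixels"];ys,xs=np.nonzero(m);print(r["confidence"],r["uv"],xs.min(),xs.max(),ys.min(),ys.max(),C(ray(r["uv"],c,.078)))
```

```text
False
a t7.1 caddy xy [-0.143  0.02 ] z 0.0450 F [0.7 1.1 0.1] w0.050
False
b t8.9 caddy xy [-0.158   0.1479] z 0.0450 F [-0.1  0.3 -0.7] w0.050
0.58 [331.2, 204.9] 310 354 200 209 [-0.06868403  0.04648525]
0.53 [385.2, 177.0] 373 395 164 183 [-0.11781644  0.19759373]
```

View pics/side2.png

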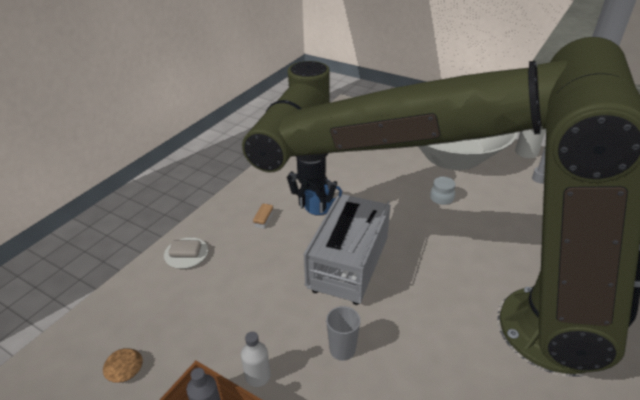

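View pics/top2.png

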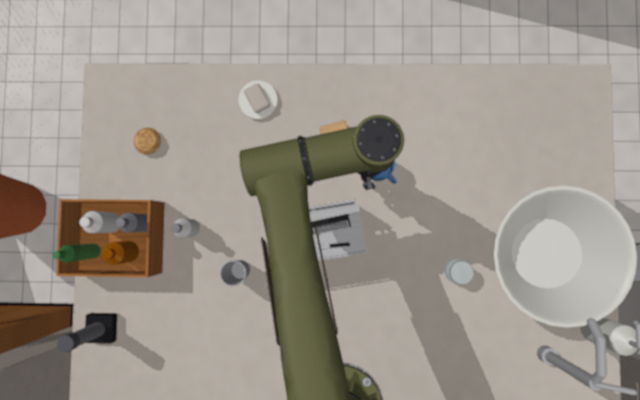

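Run:
```python
from h import *
manip.movel(W(-.155,.120,.045),speed=.15)
manip.movel(W(-.155,.06,.20),speed=.2)
eoat.gripper_to(0.0); print(manip.finger_overhang)
manip.move_to(W(-.13,-.05,.20),Q(np.pi/2)); st("pre")
c=vision.calibration("top")
im=vision.snapshot("top");cv2.imwrite("pics/top3.png",im)
for r in nets.regions_of("mug","top")[:2]:
    m=r["pixels"];ys,xs=np.nonzero(m);print(r["confidence"],r["uv"],xs.min(),xs.max(),ys.min(),ys.max(),C(ray(r["uv"],c,.06)))
im=vision.snapshot("side");cv2.imwrite("pics/side3.png",im)
```

```text
0.022
pre t12.1 caddy xy [-0.1301 -0.0498] z 0.2001 F [0.1 0.  0.9] w0.000
0.98 [378.0, 164.5] 363 395 149 183 [-0.15543846  0.18697259]
```

View pics/top3.png

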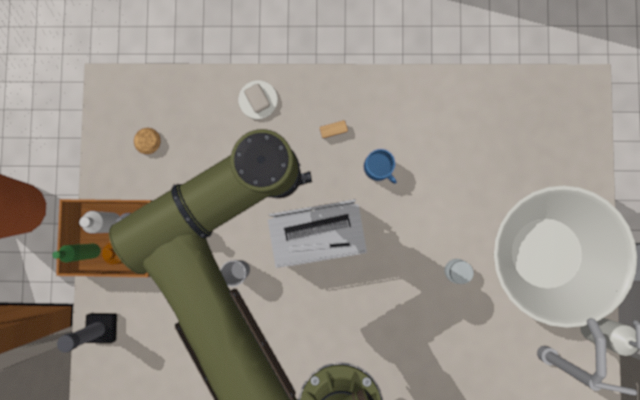

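View pics/side3.png

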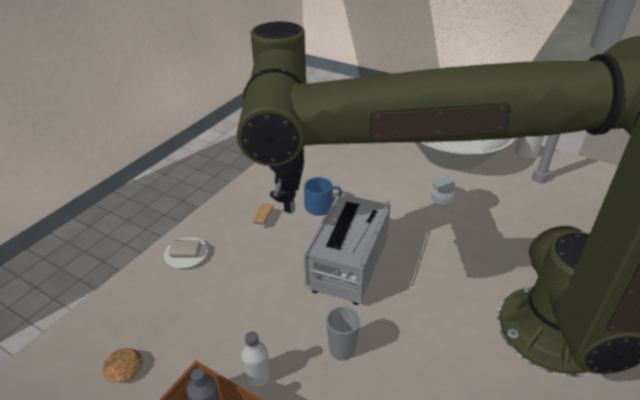

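Run:
```python
from h import *
manip.movel(W(-.13,-.05,.138),speed=.15)
print(manip.movel(W(-.062,-.05,.138),speed=.03,threshold=11)); st("press")
manip.movel(W(-.17,-.05,.138),speed=.1); st("back")
manip.movel(W(-.17,-.05,.20),speed=.2)
for n in("top","side"):
    im=vision.snapshot(n);cv2.imwrite(f"pics/{n}4.png",im)
    print([ (r["confidence"],r["uv"]) for r in nets.find_in("flap_edge",n)], [ (r["confidence"],r["uv"]) for r in nets.find_in("plunger",n)])
```

```text
True
press t14.5 caddy xy [-0.0769 -0.0501] z 0.1383 F [2.9 0.6 1.6] w-0.000
back t15.6 caddy xy [-0.1696 -0.05  ] z 0.1380 F [ 0.2 -0.5 -0.5] w0.000
[(0.92, [314.2, 199.0])] []
[(0.78, [307.4, 238.9])] [(0.62, [313.0, 229.4])]
```

View pics/top4.png

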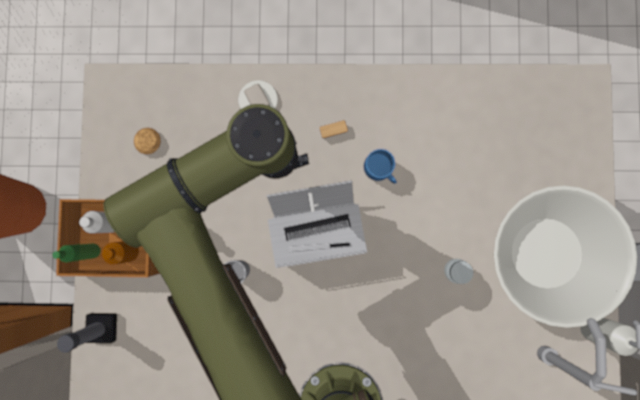

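View pics/side4.png

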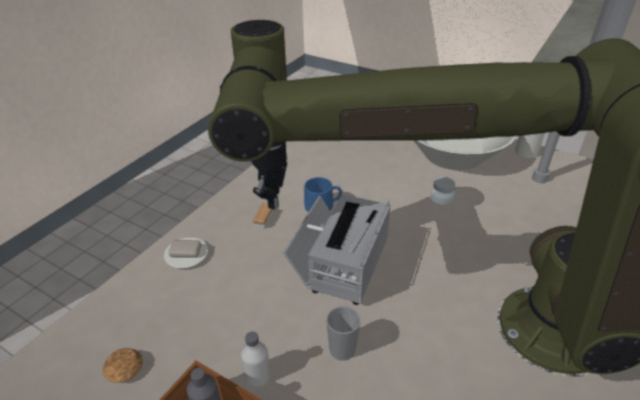

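The catch released: the flap stands ajar with its edge at about (314,186) in the top view. The white plunger shows mid-gap at (312,200), and the mug is clear at (379,164). Next I'll draw the flap down at y = -55 mm, beside the plunger.

Run:
```python
from h import *
Y=-.055
manip.movel(W(-.088,Y,.20),speed=.2)
hit=manip.movel(W(-.088,Y,.124),speed=.1,threshold=6); st(f"in {hit}")
if not hit:
    r=.083
    for th in np.arange(.6,1.56,.12):
        x=-.068-r*np.sin(th)+.003*np.cos(th)+.011; z=.026+r*np.cos(th)+.003*np.sin(th)+.022
        h=manip.movel(W(x,Y,z),speed=.08,threshold=15); st(f"{th:.2f} {h}")
        if h: break
    h=manip.movel(W(x,Y,.038),speed=.03,threshold=8); st(f"final {h}")
```

```text
in False t17.8 caddy xy [-0.0885 -0.055 ] z 0.1248 F [0.4 0.9 1.2] w0.000
0.60 False t18.1 caddy xy [-0.1015 -0.055 ] z 0.1183 F [ 0.4 -0.5  0.7] w-0.000
0.72 False t18.4 caddy xy [-0.1093 -0.0549] z 0.1122 F [-0.2 -0.5 -0. ] w0.000
0.84 False t18.7 caddy xy [-0.1166 -0.0549] z 0.1051 F [ 0.9 -0.1 -0. ] w0.000
0.96 False t18.9 caddy xy [-0.1231 -0.0549] z 0.0975 F [-0.2 -0.1  0.1] w0.000
1.08 False t19.2 caddy xy [-0.1286 -0.0549] z 0.0890 F [-0.1 -0.3  0.2] w-0.000
1.20 False t19.5 caddy xy [-0.133  -0.0549] z 0.0800 F [-0.  -1.  -0.1] w0.000
1.32 False t19.8 caddy xy [-0.1363 -0.0549] z 0.0706 F [0.3 0.  0.4] w0.000
1.44 False t20.0 caddy xy [-0.1385 -0.0549] z 0.0608 F [-0.2 -0.7 -0.1] w-0.000
1.56 False t20.3 caddy xy [-0.1398 -0.055 ] z 0.0514 F [ 0.5  0.8 -0.5] w-0.000
final True t20.5 caddy xy [-0.1398 -0.055 ] z 0.0512 F [-0.3 -0.7  4.5] w-0.000
```

Run:
```python
from h import *
manip.movel(W(-.14,-.055,.20),speed=.2)
manip.move_to(W(-.14,-.16,.30),Q(np.pi/2)); st()
for n in("top","side"):
    im=vision.snapshot(n);cv2.imwrite(f"pics/{n}5.png",im)
    c=vision.calibration(n)
    print(n,[ (r["confidence"],r["uv"],C(ray(r["uv"],c,.026))) for r in nets.find_in("flap_edge",n)], [ (r["confidence"],r["uv"],C(ray(r["uv"],c,.06))) for r in nets.find_in("mug",n)])
    print("predicted open flap corners",proj(np.array([W(-.168,.111,.026),W(-.168,-.111,.026)]),c).round(0).tolist())
```

```text
t22.1 caddy xy [-0.1397 -0.1605] z 0.2985 F [-0.8 -0.2 -0.7] w0.000
top [(0.69, [308.0, 189.0], array([-0.12432082, -0.00866782]))] [(0.88, [377.2, 164.5], array([-0.1557878,  0.1848798]))]
predicted open flap corners [[348.0, 166.0], [269.0, 179.0]]
side [(0.79, [297.9, 257.4], array([-0.12119687, -0.03838052])), (0.73, [335.3, 253.8], array([-0.03982096,  0.00586736]))] [(0.97, [321.8, 194.7], array([-0.14115799,  0.17561286]))]
predicted open flap corners [[304.0, 216.0], [268.0, 273.0]]
```

View pics/top5.png

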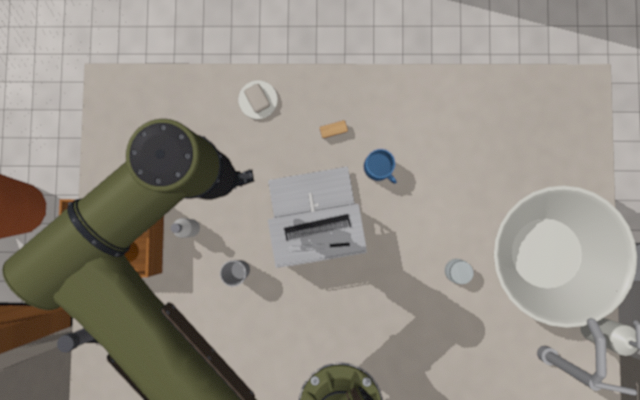

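View pics/side5.png

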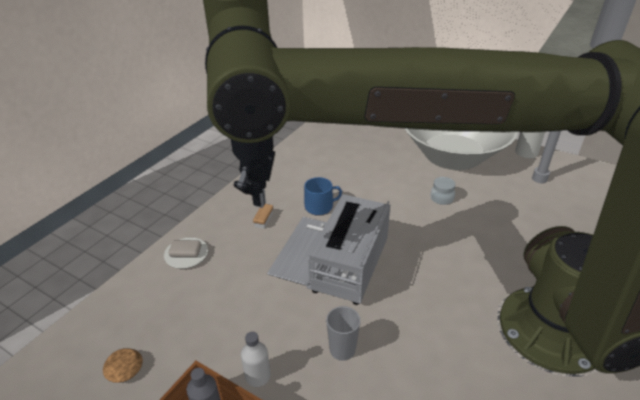

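Run:
```python
from h import *
for n,x0,y0 in(("top",250,140),("side",250,180)):
    im=cv2.imread(f"pics/{n}5.png"); c=vision.calibration(n)
    z=cv2.resize(im[y0:y0+120,x0:x0+150],None,fx=5,fy=5,interpolation=cv2.INTER_CUBIC)
    for th,col in((1.3,(0,0,255)),(1.571,(0,255,0))):
        e=lambda y,r,o:W(-.068-r*np.sin(th)-o*np.cos(th),y,.026+r*np.cos(th)-o*np.sin(th))
        P=proj(np.array([e(-.111,.1,-.003),e(.111,.1,-.003)]),c)
        a=[tuple(int(v) for v in (q+.5-[x0,y0])*5) for q in P]; cv2.line(z,a[0],a[1],col,1)
    cv2.imwrite(f"pics/{n}5z.png",z)
```

```text
(no output)
```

View pics/top5z.png

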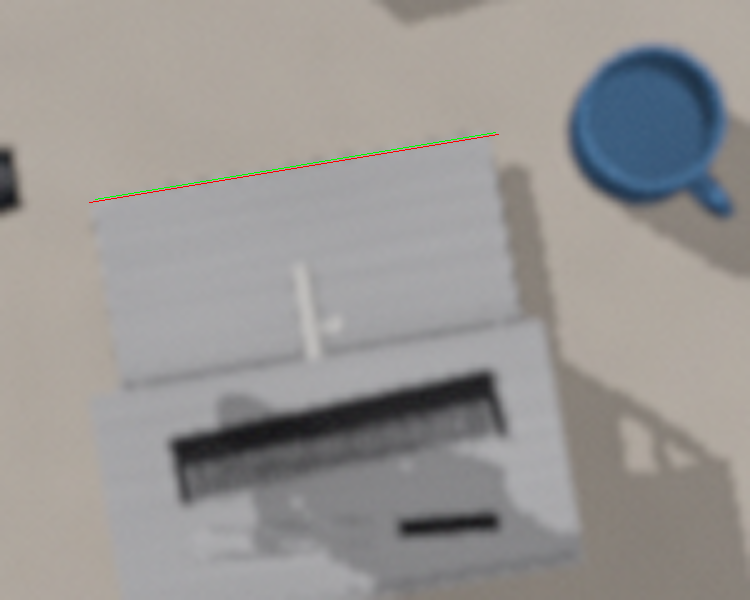

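View pics/side5z.png

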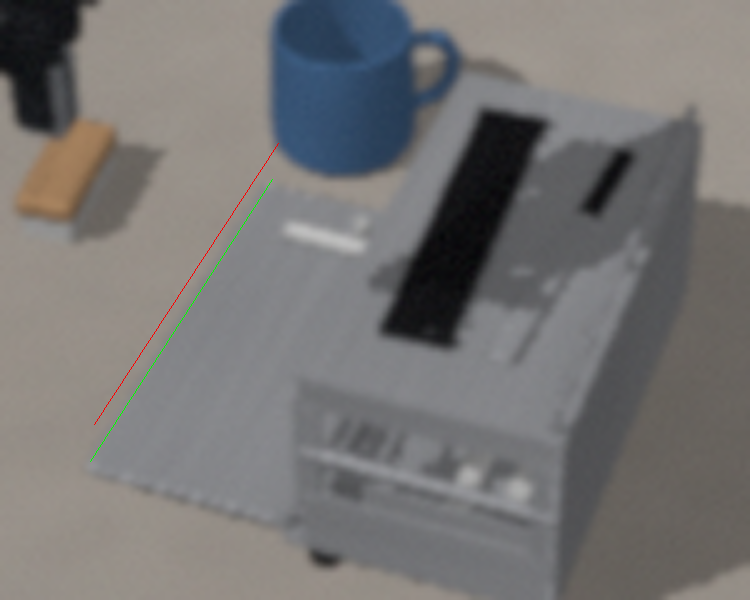

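The flap's outer edge matches the predicted level line (green, 1.571) in both views. The tray is in, the mug stands upright and clear, and the arm touches nothing.

Run:
```python
from h import *
manip.hold(0.3); st(); manip.close_job()
```

```text
t22.7 caddy xy [-0.14   -0.1598] z 0.3000 F [-1.   0.2  0.1] w0.000
the job is handed in; nothing more can be done
```

The caddy's flap is down and fully open, and I handed the job in at about 22.7 s of the 61 s allowed. The interface reports no verdict, so the result rests on my own checks.

**What I did:**
- **Mug:** I slid it upright with the half-open fingers until its axis was about 185 mm from the caddy's middle plane, where over 150 mm is required.
- **Catch:** I pressed the flap near its top edge until the force had changed by 11 N, then backed off. The flap popped ajar.
- **Flap:** I drew it down with the closed fingertips, beside the plunger, to its stop.

**Last checks:**
- **Flap:** the fingertips met the stop at about 29 mm height, which fits level. The flap's outer edge matches the predicted level line clearly in the side view. The top view cannot tell angles this close to level apart.
- **Plunger, tray and mug:** the plunger is out, the tray looked in, and the mug is upright and clear. I judged the tray from the pictures only.
- **Other things:** they look unmoved in the pictures, though I did not measure each one.
- **Robot:** it was touching nothing when I handed in.

**Disagreements:**
- The mug's handle pointed towards the caddy at the start, not away as described. This did not hinder the push.
- One network result, taken while the arm hid the mug, wrongly marked the top of the flap as the mug. I set it aside after looking again.
- The side view puts the mug at about 176 mm and the top view at 185 mm. Both are clear of the flap.

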